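# Stack an ointment tin on the warmer and switch it on

### The job

The flat ointment tins are to be warmed together: set the green-lidded tin down, centred and flat, on top of the white-lidded tin that stands on the round warming plate, without dropping it. Then turn the red handle of the yellow-faced power isolator a quarter turn clockwise (seen from above) so that it clicks from off (white mark) to on (green mark). Leave the black-handled isolator off, keep the white tin on the middle of the plate, and do not disturb the red marker, the jar or the mint hand remote.

Things in the scene. Friction and masses are not known exactly. Their poses are not given: they have to be found in the camera images.
- green_tin: loose flat round tin, aluminium with a green lid, 66 mm diameter, 25 mm high (lid: the top 10 mm; lower part 64 mm diameter), about 0.15 kg, standing flat on the table; origin at the centre of its underside, z up
- white_tin: loose tin of the same size with a white lid, standing roughly in the middle of the warming plate; origin at the centre of its underside, z up, its top 25 mm above
- plate_centre (a point): centre of the top face of the fixed warming plate: a dark steel disc of 120 mm diameter, 40 mm above the table, on a blue round base of 148 mm diameter
- warmer_switch_axis (a point): point on the vertical turning axis of the yellow-faced isolator, at mid-height of its handle, 97 mm above the table. The isolator is a fixed grey box 100 x 96 mm, its yellow face 66 mm above the table, turned up to 25 degrees. Axes are the box's: off mark (white) towards -x, on mark (green) towards +y
- warmer_switch_handle_tip (a point): point on the centreline of that isolator's red handle, 75 mm from the turning axis, 97 mm above the table. The handle is a bar 18 mm wide, 28 mm high (83 to 111 mm above the table), from 12 mm behind the axis to 88 mm in front; 40 mm round hub, top at 108 mm. Pushed sideways near the tip it takes about 6 N to half way, then snaps on by itself
- warmer_switch_handle (a joint): angle of the red handle, rad: 0 off detent (points to the box's -x), grows clockwise seen from above, 1.57 on detent and stop (points to the box's +y); it snaps into the nearer detent, half way is 0.79
- other_switch_handle (a joint): angle of the black handle on the white-faced isolator, otherwise the same isolator: 0 off, 1.57 on; must stay off
- other_switch_axis (a point): the same axis point of the white-faced isolator with the black handle (97 mm above the table)
- marker: bystander: thick red marker pen lying flat, 140 mm long, 28 mm thick; origin under its middle, x along it
- jar: bystander: white jar with a blue cap, 64 mm diameter, 85 mm high, upright; origin at the centre of its underside
- remote: bystander: mint-green hand remote lying flat, 135 x 68 x 26 mm; origin at the centre of its underside, x along it
Not all that is in view belongs to the job. What is shaped like the white_tin but blue is not meant. Leave any purple look-alike of the green_tin alone.

How it is judged (in metres and radians):
On the way, in this order (a step that is already met when the one before it is completed fails the run):
1. the green tin stands released, flat and centred on the white tin (horizontal distance between green_tin and white_tin below 0.012 m and z of green_tin in the frame of white_tin between 0.022 and 0.029 m and angle between green_tin's own z axis and vertical below 0.1 rad and contact force between green_tin and the fingers below 0.1 N), for 0.2 s.
2. then the red handle is turned to its on detent (value of joint warmer_switch_handle above 1.4 rad), for 0.2 s.
At the end, for the whole second after the job is handed in: The red handle rests in its on detent (above 1.4 rad), the black one in off (below 0.2 rad); the green tin stands flat (within 0.1 rad, underside 22 to 29 mm above the white tin's) and within 12 mm of centre on the white tin, which stands flat on the plate within 20 mm of its centre; both at rest (value of joint warmer_switch_handle above 1.4 rad and value of joint other_switch_handle below 0.2 rad and horizontal distance between green_tin and white_tin below 0.012 m and z of green_tin in the frame of white_tin between 0.022 and 0.029 m and angle between each of green_tin, white_tin's own z axis and vertical below 0.1 rad and horizontal distance between white_tin and plate_centre below 0.02 m and z of white_tin in the frame of plate_centre between -0.003 and 0.004 m and linear speed of each of green_tin, white_tin below 0.02 m/s); the robot touches nothing.
It fails at once if the black-handled isolator is turned (value of joint other_switch_handle above 0.4 rad).
It fails at once if the green tin is dropped (falls freely more than about 2 cm) (linear speed of green_tin above 0.65 m/s and contact force between green_tin and the fingers below 0.1 N).
It fails at once if the marker is pushed away by more than 3 cm (distance of marker from where it was at the start of the episode above 0.03 m).
It fails at once if the jar is pushed away by more than 3 cm or tipped (distance of jar from where it was at the start of the episode above 0.03 m or angle between jar's own z axis and vertical above 0.3 rad).
It fails at once if the remote is pushed away by more than 3 cm (distance of remote from where it was at the start of the episode above 0.03 m).
It also fails if it takes over 45 s, if anything falls off the work surface, if the arm or the gripper's body presses on something with over 40 N, if the wrist force passes 120 N, or if a joint passes its speed limit or range.

### The arm

A 6-joint arm with a two-finger parallel gripper is mounted at the origin on the work surface. World frame = base frame: x ahead of the robot, y to its left, z up, the work surface at z = 0. Lengths are in mm, angles in degrees, forces in N, time in s.
With the tool pointing down it reaches from about 350 to 850 mm from the base axis. Payload 8.1 kg.
Tool frame: the origin (TCP) lies midway between the tips of the shut fingers; the grasp point (between the pads) lies 19 mm behind it (r.pinch_z is the distance from the TCP to the grasp point, in mm); z points along the fingers, y is the line along which they close (so a half turn about z gives the same grasp; the last joint's range is limited). The gripper opens to 85 mm and grips with 20 to 120 N. Pads are 22 mm wide; open, the fingers measure 114 mm over their backs; the gripper's body (76 mm by 85 mm) begins 54 mm behind the grasp point. The pads swing forward as they close: fully open they stand 13 mm farther back than shut.
Start: joints at [59.278, 7.471, 85.268, -0, 87.261, -4.893], TCP at [261.392, 540.074, 231.292] pointing down, gripper open.
Joint ranges: [-169.43, 169.43], [-51.17, 129.36], [1.28, 143.12], [-76.62, 256.62], [0, 156.53], [-152.29, 152.29]. Speed limits (degrees/s): [136.94, 136.94, 159.86, 180, 180, 180].

### API

Orientations are given as [roll, pitch, yaw] about the fixed x, y, z axes, in that order (R = Rz(yaw) Ry(pitch) Rx(roll)).
In Python, from bench import r gives the robot as it stands.
- The arm moves only by the shell command python3 -m jog 'ROWS' [OPENING] [FORCE]. ROWS is JSON, one flat list of numbers, 6 for each row, row after row: the shift along the tool's x, y, z in m, then the turn, a rotation vector about the tool's x, y, z in rad. A call has 1 to 8 rows; each row is the pose to reach, as a shift and turn from the pose commanded when the call began, along the tool's axes at that moment; what a row does not reach only later rows make up. A row lasts 1/8 s, in which the tool goes at most 62.5 mm and 10.7 degrees, less where a joint would pass 70% of its speed; a pose out of reach is approached as far as the arm can. A call with a gripper value outside its range is refused whole. OPENING is the opening, from -1 (shut) to 1 (fully open), set as the call begins (- or left out, the last holds). The fingers move at their own pace and stop on an object; FORCE is the grip in N (left out, the last holds). Time passes only in rows, so rows that repeat a pose let the fingers close. It gives the time, the measured TCP pose, the force, the opening and the grip force at its end, in the units of the state.
- r.sense(): the state, without advancing time (a new reading comes with each control period).
- r.snapshot(name): name is "side" or "top" or "wrist"; returns a dict with "pixels" (420x560x3 uint8, red, green, blue), "range_z" (420x560 float32, mm along the optical axis (not along the pixel's ray), 0 where there is no reading), "K" (3x3 intrinsics, pixels), "rvec" (rotation vector, rad) and "tvec" (3), from world to camera coordinates, as OpenCV has them. Camera axes: x right, y down, z forward; pixel columns grow to the right and rows downward; lengths in mm; the calibration is good to about 2 mm. The wrist camera is an equidistant fisheye: a pixel r from the principal point sees the ray r / f radians off the axis. A picture is of the moment at which its call begins.
- r.hand_in(): hands the job in; it is judged then, once.
Trained networks look in a picture, given as the dict that the camera call returned (one of the last four; its "shot" number tells which), for a name from the list of things; names that differ only in an ending like _2 or _b are one class to them, and where a whole thing is asked for, a point or a joint stands for the part that bears it (a point fixed in the world has none). Each returns a list of dicts, best first, with "score" (0 to 1); they miss things now and then, are a little off and sometimes report something else, mostly with a low value. They report only what shows in the picture. A call takes as long as a camera call. They do not tell look-alikes from the thing itself.
- r.look_for(picture, target): "bbox" ([left, top, right, bottom] in pixels, round what is visible of it).
- r.outline_of(picture, target): "region" (420x560 bool, what is visible of it) and "bbox" ([left, top, right, bottom] in pixels, round what is visible of it).
The state is a dict: "time": time; "joint_pos": joint angles; "qd": joint speeds; "joint_efforts": joint torques, N m; "tool_pos": TCP position; "tcp_rot": TCP orientation; "ft_force": force on the tool from outside, world axes, zero at the start; "wrist_torque": the same for the moment, N m; "finger_gap": finger opening in mm; "grip_force": force on a finger pad.
Only numpy, scipy, OpenCV 4.12 (cv2) and the standard library are available. Lean on these libraries where they do the work, as an engineer would, in place of code of your own. Each camera call takes 0.05 s, during which the arm holds its last target. There are 200 camera calls.

## Working session

There is one attempt and no reset: what is moved stays moved. The work goes in short steps, Python scripts to look and compute and a shell command to move; the robot and the scene stay as the last step left them, time stands still between calls to the robot, and variables do not carry over. Pictures are saved under pics/ and viewed, at most 10 in all, crops included, and the job is handed in when it is done.

```bash
ls; mkdir -p pics; cat > h.py <<'E'
import numpy as np, cv2
from bench import r
def pts(s):
    "world xyz (mm) per pixel, pinhole cameras"
    K=s["K"];R=cv2.Rodrigues(np.array(s["rvec"],float))[0];t=np.array(s["tvec"],float).ravel()
    h,w=s["range_z"].shape;u,v=np.meshgrid(np.arange(w),np.arange(h));z=s["range_z"]
    c=np.stack([(u-K[0][2])/K[0][0]*z,(v-K[1][2])/K[1][1]*z,z],-1)
    W=(c-t)@R; W[z<=0]=np.nan
    return W
def save(s,n): cv2.imwrite(f"pics/{n}.png",s["pixels"][...,::-1])
E
python3 - <<'E'
from h import *
for n in ("top","side"):
    s=r.snapshot(n);save(s,n+"0");W=pts(s);np.savez(n+"0.npz",W=W,px=s["pixels"])
    for t in ["green_tin","white_tin","warmer_switch_handle","other_switch_handle","marker","jar","remote"]:
        for d in r.outline_of(s,t)[:3]:
            m=d["region"];p=W[m];print(n,t,round(d["score"],2),np.round(d["bbox"]),np.round(np.nanmedian(p,0)),np.round(np.nanpercentile(p[:,2],95)),s["pixels"][m].mean(0).round())
print(r.sense())
E
```

```text
pics
top green_tin 0.88 [246. 260. 275. 291.] [462.  41.  24.] 29.0 [134. 250. 158.]
top green_tin 0.73 [200. 272. 223. 298.] [435. 155.  24.] 28.0 [229. 128. 244.]
top green_tin 0.63 [130. 219. 179. 278.] [526. 286.  66.] 112.0 [213. 175. 102.]
top white_tin 0.91 [315. 186. 340. 214.] [ 643. -120.   24.] 29.0 [101. 169. 248.]
top white_tin 0.55 [243. 181. 271. 212.] [642.  42.  64.] 68.0 [245. 245. 244.]
top warmer_switch_handle 0.91 [134. 231. 160. 275.] [512. 295. 109.] 113.0 [226. 101.  78.]
top other_switch_handle 0.62 [400. 210. 432. 257.] [ 556. -319.  108.] 113.0 [102.  97.  96.]
top marker 0.61 [246. 138. 300. 154.] [777.  13.  24.] 30.0 [236.  96.  88.]
top marker 0.48 [131. 221. 177. 274.] [526. 286.  66.] 112.0 [213. 176. 102.]
top jar 0.89 [364. 142. 393. 175.] [ 734. -241.   82.] 87.0 [121. 161. 208.]
top jar 0.42 [233. 164. 289. 225.] [648.  26.  38.] 43.0 [141. 145. 167.]
top remote 0.56 [157. 153. 219. 184.] [720. 221.  25.] 30.0 [230. 231. 224.]
side green_tin 0.97 [154. 221. 178. 243.] [427. 147.  22.] 25.0 [124.  47. 139.]
side green_tin 0.61 [192. 234. 217. 270.]
[... 848 characters left out ...]
4. 194. 183.]
{'time': 0.8, 'joint_pos': array([ 5.92793126e+01,  7.47050133e+00,  8.52656985e+01, -6.78546655e-04,
        8.72617499e+01, -4.89228227e+00]), 'qd': array([-0.0756355 ,  0.07054085, -0.00222439, -0.06431549, -0.02884011,
        0.01300609]), 'joint_efforts': array([-7.25370119e-04, -5.69264638e+01, -5.00834334e+01, -2.06248187e-04,
        9.46706059e-04,  1.06505175e-05]), 'tool_pos': array([261.39232511, 540.08899458, 231.31932511]), 'tcp_rot': array([1.79998015e+02, 8.50155188e-04, 1.54171627e+02]), 'ft_force': array([-0.81870979, -0.12238705,  0.53989014]), 'wrist_torque': array([-0.02361549, -0.02947258,  0.02557899]), 'grip_force': 0.0, 'finger_gap': 85.56515138371834}
```

```bash
python3 - <<'E'
import cv2,numpy as np
t=cv2.imread("pics/top0.png");s=cv2.imread("pics/side0.png")
a=cv2.resize(t[100:350,100:460],None,fx=2.2,fy=2.2,interpolation=2)[:590]
cv2.imwrite("pics/a.png",a);
b=cv2.resize(s[130:350,110:420],None,fx=2.5,fy=2.5,interpolation=2)
cv2.imwrite("pics/b.png",b)
E
```

```text
(no output)
```

View pics/a.png

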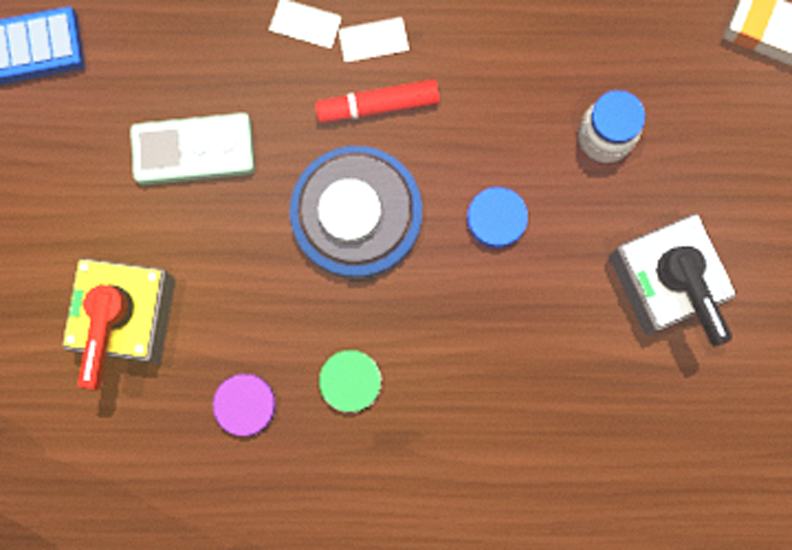

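View pics/b.png

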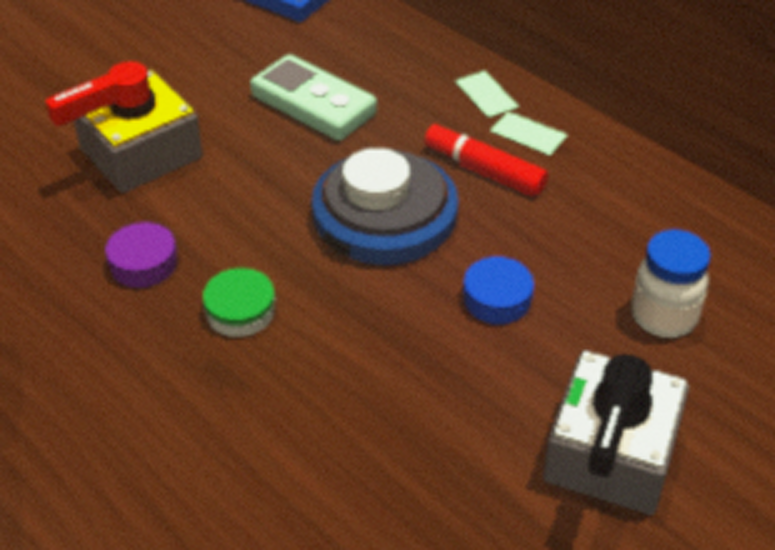

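```bash
cat >> h.py <<'E'
def circ(s,W,t,col,zr):
    "top-face circle of lid: candidates whose mean colour is close to col"
    for d in r.outline_of(s,t)[:4]:
        m=d["region"]; c=s["pixels"][m].mean(0)
        if np.linalg.norm(c/np.linalg.norm(c)-np.array(col)/np.linalg.norm(col))<.25:
            return fit(W,m,zr)
def fit(W,m,zr):
    m=cv2.dilate(m.astype(np.uint8),np.ones((5,5)))>0
    p=W[m];p=p[(p[:,2]>zr[0])&(p[:,2]<zr[1])]
    (cx,cy),rad=cv2.minEnclosingCircle(p[:,:2].astype(np.float32))
    return np.round([cx,cy,rad,np.median(p[:,2]),*p[:,:2].mean(0),len(p)],1)
E
python3 - <<'E'
from h import *
for n in ("top","side"):
    s=r.snapshot(n);W=pts(s);np.savez(n+"0.npz",W=W,px=s["pixels"])
    R=cv2.Rodrigues(np.array(s["rvec"],float))[0];print(n,"cam at",(-R.T@np.array(s["tvec"]).ravel()).round(),"table z",np.nanmedian(W[...,2]).round(1))
    print("green",circ(s,W,"green_tin",[100,250,120],(16,40)))
    print("white",circ(s,W,"white_tin",[1,1,1],(55,80)))
    px=s["pixels"].astype(int);
    near=lambda x,y,d:(abs(W[...,0]-x)<d)&(abs(W[...,1]-y)<d)
    print("plate",fit(W,near(645,30,95)&(W[...,2]>34)&(W[...,2]<48),(34,48)))
    print("platebase>10",fit(W,near(645,30,95)&(W[...,2]>12)&(W[...,2]<48),(12,48)))
    # isolator: handle top points and yellow face
    red=near(515,290,110)&(W[...,2]>95)
    p=W[red];q=p[:,:2].astype(np.float32);print("handle",np.median(p[:,2]).round(1),cv2.minAreaRect(q))
    hub=cv2.fitLine(q,cv2.DIST_L2,0,.01,.01).ravel();print("line",hub)
    yel=near(515,290,110)&(abs(W[...,2]-67)<8)
    q=W[yel][:,:2].astype(np.float32);print("face",np.median(W[yel][:,2]).round(1),cv2.minAreaRect(q))
E
```

```text
top cam at [ 391.  -21. 1264.] table z -1.0
green [462.1  41.3  33.3  24.5 461.6  41.1 595. ]
white [643.5  42.6  33.3  64.7 643.1  42.5 609. ]
plate [ 650.9   35.    68.    39.4  650.9   34.7 1301. ]
platebase>10 [ 648.8   37.7   76.1   37.6  646.8   34.6 1994. ]
handle 109.0 ((500.695556640625, 293.0263977050781), (104.55201721191406, 39.85647964477539), 0.476150244474411)
line [ 9.9139488e-01 -1.3090512e-01  5.0639691e+02  2.9566632e+02]
face 65.7 ((535.0147705078125, 292.9279479980469), (95.29051971435547, 98.45491027832031), 82.4274673461914)
side cam at [  -9. -621.  876.] table z -2.2
green [459.   39.   34.2  22.6 457.4  37.2 504. ]
white [641.6  41.2  35.2  62.2 638.8  38.4 416. ]
plate [644.1  31.   66.1  37.8 640.3  20.2 765. ]
platebase>10 [ 645.4   34.5   76.4   34.8  628.9   12.9 1473. ]
handle 105.6 ((497.29925537109375, 290.1892395019531), (105.23291778564453, 41.00471496582031), 0.24240446090698242)
line [ 9.9011856e-01 -1.4023256e-01  4.9853360e+02  2.9182635e+02]
face 63.7 ((531.9420166015625, 292.298828125), (94.6162109375, 95.76153564453125), 80.96074676513672)
```

```bash
python3 - <<'E'
from h import *
s=r.snapshot("wrist");save(s,"w0");print({k:(v if k not in("pixels","range_z") else 0) for k,v in s.items()})
E
```

```text
{'pixels': 0, 'range_z': 0, 'K': array([[325.1922621 ,   0.        , 275.39690701],
       [  0.        , 325.1922621 , 207.03029892],
       [  0.        ,   0.        ,   1.        ]]), 'rvec': array([-2.42182956, -1.51746255, -0.24739297]), 'tvec': array([-601.91441705,  -41.17359914,  380.49533829]), 'shot': 5}
```

The top picture shows three tins on the table. The green one is at full-res pixel (259,273), purple at (211,284) and blue at (326,199). The white tin is at (259,195) on the plate, and the red handle points down (-x) on the yellow box at (145,250). "green_tin" matches green vs. purple, and the green lid with the aluminium body fits. "white_tin" matches white vs. blue, and the white one on the plate fits. The enlarged crops above confirm both.

```bash
python3 -m jog '[-0.02,-0.018,0,0,0,-0.02, -0.06,-0.054,0.005,0,0,-0.07, -0.103,-0.094,0.01,0,0,-0.12, -0.147,-0.134,0.015,0,0,-0.17, -0.191,-0.174,0.02,0,0,-0.22, -0.234,-0.214,0.025,0,0,-0.27, -0.278,-0.254,0.03,0,0,-0.33, -0.318,-0.29,0.035,0,0,-0.38]' 1 40
```

```text
time: 2.15
tool_pos: [421.8, 138.6, 196.5]
tcp_rot: [180.0, 0.1, 176.0]
ft_force: [0.6, 0.7, -1.1]
finger_gap: 85.6
grip_force: 0.0
```

```bash
python3 -m jog '[-0.012,-0.024,0.02,0,0,-0.02, -0.024,-0.049,0.04,0,0,-0.04, -0.035,-0.073,0.06,0,0,-0.06, -0.047,-0.097,0.076,0,0,-0.071, -0.047,-0.097,0.076,0,0,-0.071, -0.047,-0.097,0.076,0,0,-0.071]'
python3 - <<'E'
from h import *
s=r.snapshot("wrist");save(s,"w1")
st=r.sense();print(st["tool_pos"],st["tcp_rot"])
K=np.array(s["K"]);R=cv2.Rodrigues(np.array(s["rvec"],float))[0];t=np.array(s["tvec"],float).ravel()
h,w=s["range_z"].shape;u,v=np.meshgrid(np.arange(w),np.arange(h))
a=(u-K[0,2])/K[0,0];b=(v-K[1,2])/K[1,1];th=np.hypot(a,b);k=np.tan(th)/np.maximum(th,1e-9);z=s["range_z"]
W=(np.stack([a*k*z,b*k*z,z],-1)-t)@R;W[(z<=0)|(th>1.3)]=np.nan
for d in r.outline_of(s,"green_tin")[:3]:
    m=d["region"];print(d["score"],d["bbox"],s["pixels"][m].mean(0).round(),np.nanmedian(W[m],0).round(1),fit(W,m,(18,40)))
E
```

```text
time: 2.9
tool_pos: [461.3, 40.7, 120.7]
tcp_rot: [180.0, 0.0, 180.0]
ft_force: [-0.1, 0.1, 0.8]
finger_gap: 85.4
grip_force: 0.0
[461.53819791  40.96543722 120.96660293] [ 1.79984320e+02  4.90286538e-02 -1.79981280e+02]
0.96 [373.2, 135.7, 455.4, 216.6] [238. 153. 241.] [434.3 152.9  25.1] [ 437.   157.9   33.5   25.2  435.7  155.6 4585. ]
0.62 [239.0, 162.9, 316.4, 247.6] [181. 252. 206.] [460.2  42.8  25.2] [ 463.1   42.8   33.    25.2  461.5   42.9 5280. ]
```

View pics/w1.png

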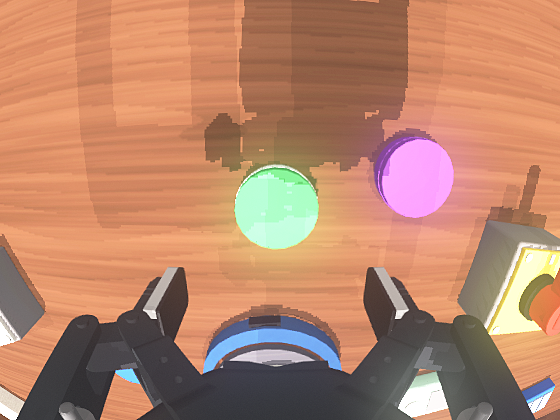

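The wrist picture shows the green lid at (277,207), midway between the open fingers (about x=165 and x=388). The purple tin at (415,178) is clear of them. Descending.

```bash
python3 -m jog '[0,0.001,0.02,0,0,0, -0.001,0.001,0.05,0,0,0, -0.001,0.001,0.08,0,0,0, -0.001,0.001,0.1,0,0,0, -0.001,0.001,0.112,0,0,0, -0.001,0.001,0.117,0,0,0, -0.001,0.001,0.12,0,0,0, -0.001,0.001,0.121,0,0,0]' && python3 -m jog '[0,0,0,0,0,0, 0,0,0,0,0,0, 0,0,0,0,0,0, 0,0,0,0,0,0, 0,0,0,0,0,0, 0,0,0,0,0,0]' -1 40
```

```text
time: 4.0
tool_pos: [462.9, 41.4, -0.1]
tcp_rot: [-180.0, 0.1, -180.0]
ft_force: [0.1, 0.2, 0.5]
finger_gap: 85.5
grip_force: 0.0
time: 4.75
tool_pos: [462.8, 41.3, 0.2]
tcp_rot: [-180.0, 0.1, -180.0]
ft_force: [-2.1, -1.1, 6.3]
finger_gap: 64.2
grip_force: 42.8
```

```bash
python3 -m jog '[0,0,-0.005,0,0,0, 0,0,-0.02,0,0,0, 0,0,-0.045,0,0,0, 0,0,-0.075,0,0,0, 0,0,-0.1,0,0,0, 0,0,-0.115,0,0,0, 0,0,-0.12,0,0,0, 0,0,-0.12,0,0,0]'
python3 - <<'E'
from h import *
s=r.snapshot("side");save(s,"s1");W=pts(s)
px=s["pixels"].astype(int);m=(px[...,1]>1.6*px[...,0])&(px[...,1]>1.6*px[...,2])&(abs(W[...,0]-462)<60)&(abs(W[...,1]-41)<60)
p=W[m];print(len(p),np.nanpercentile(p,[2,50,98],axis=0).round(1),r.sense()["tool_pos"])
cv2.imwrite("pics/s1c.png",cv2.resize(s["pixels"][130:310,110:340,::-1],None,fx=3,fy=3,interpolation=2))
E
```

```text
time: 5.75
tool_pos: [462.1, 41.4, 119.0]
tcp_rot: [180.0, -0.0, -180.0]
ft_force: [-0.9, -0.1, -2.5]
finger_gap: 64.1
grip_force: 44.5
377 [[427.5   3.3 136. ]
 [447.7  38.9 141.4]
 [482.5  70.9 189.8]] [461.71843714  41.42546758 118.47262416]
```

View pics/s1c.png

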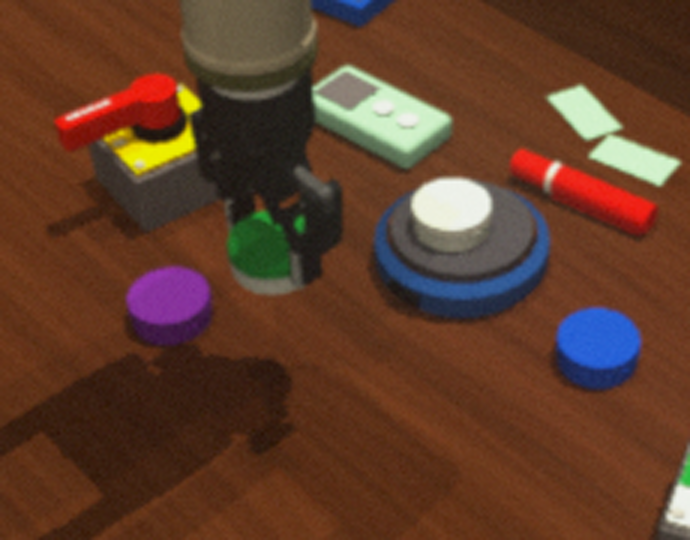

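The side picture shows the green tin held level between the fingers at (268,250). The white tin stays put at (452,212) and nothing else has moved. Carrying it over.

```bash
python3 -m jog '[-0.01,0,0,0,0,0, -0.035,0.0,0,0,0,0, -0.07,0.001,0,0,0,0, -0.105,0.001,0,0,0,0, -0.14,0.0015,0,0,0,0, -0.168,0.0015,0,0,0,0, -0.18,0.0015,0,0,0,0, -0.182,0.0015,0,0,0,0]' && python3 -m jog '[0,0,0.01,0,0,0, 0,0,0.025,0,0,0, 0,0,0.038,0,0,0, 0,0,0.045,0,0,0, 0,0,0.049,0,0,0, 0,0,0.051,0,0,0, 0,0,0.051,0,0,0, 0,0,0.051,0,0,0]'
python3 - <<'E'
from h import *
st=r.sense();print(st["tool_pos"],st["ft_force"])
s=r.snapshot("side");W=pts(s);px=s["pixels"].astype(int)
b=(abs(W[...,0]-643)<60)&(abs(W[...,1]-42)<60)
g=(px[...,1]>1.5*px[...,0])&(px[...,1]>1.5*px[...,2])&b
p=W[g];print("green",len(p),np.nanpercentile(p,[2,50,98],axis=0).round(1))
cv2.imwrite("pics/s2c.png",cv2.resize(s["pixels"][130:250,200:340,::-1],None,fx=4.5,fy=4.5,interpolation=2))
E
```

```text
time: 6.8
tool_pos: [644.3, 43.0, 118.2]
tcp_rot: [180.0, -0.1, -180.0]
ft_force: [-0.6, -0.4, -1.7]
finger_gap: 64.2
grip_force: 44.5
time: 7.8
tool_pos: [644.7, 43.0, 68.8]
tcp_rot: [-180.0, 0.0, -180.0]
ft_force: [-0.3, 0.1, -0.9]
finger_gap: 64.3
grip_force: 44.5
[644.68228616  42.95481934  68.82486733] [-0.30773015  0.10583145 -0.93475471]
green 338 [[609.6   6.7  85.7]
 [631.1  40.9  91.1]
 [662.2  72.  133.2]]
```

View pics/s2c.png

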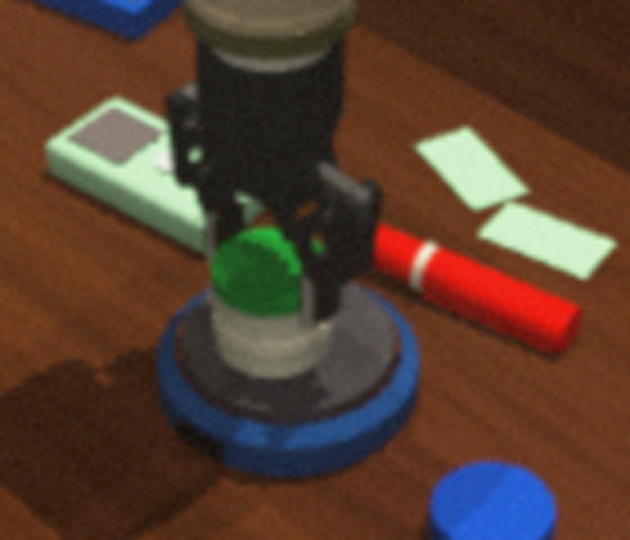

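The picture shows the green tin (255,280) straight above the white one (270,345), with their sides in line. Lowering the last few millimetres.

```bash
python3 -m jog '[0,0,0.001,0,0,0, 0,0,0.002,0,0,0, 0,0,0.003,0,0,0, 0,0,0.003,0,0,0]'; python3 -m jog '[0,0,0.0005,0,0,0, 0,0,0.001,0,0,0, 0,0,0.001,0,0,0]'
```

```text
time: 8.35
tool_pos: [644.3, 42.9, 65.3]
tcp_rot: [-180.0, -0.0, -180.0]
ft_force: [-1.0, 0.1, 0.4]
finger_gap: 64.7
grip_force: 44.8
time: 8.72
tool_pos: [644.4, 43.0, 65.3]
tcp_rot: [-180.0, 0.0, -180.0]
ft_force: [-5.2, 0.3, 7.3]
finger_gap: 64.3
grip_force: 45.3
```

In contact at about 7 N. Releasing and rising.

```bash
python3 -m jog '[0,0,0,0,0,0, 0,0,0,0,0,0, 0,0,0,0,0,0, 0,0,0,0,0,0, 0,0,0,0,0,0]' 1 && python3 -m jog '[0,0,-0.005,0,0,0, 0,0,-0.02,0,0,0, 0,0,-0.045,0,0,0, 0,0,-0.075,0,0,0, 0,0,-0.1,0,0,0, 0,0,-0.115,0,0,0, 0,0,-0.12,0,0,0, 0,0,-0.12,0,0,0]'
python3 - <<'E'
from h import *
for n in ("top","side"):
    s=r.snapshot(n);W=pts(s);px=s["pixels"].astype(int)
    b=(abs(W[...,0]-643)<70)&(abs(W[...,1]-42)<70)
    g=(px[...,1]>1.4*px[...,0])&(px[...,1]>1.4*px[...,2])&b
    print(n,"green",fit(W,g,(82,98)) if g.any() else 0)
    w=b&(W[...,2]>46)&(W[...,2]<62); p=W[w];print("side wall",len(p),np.nanpercentile(p,[1,50,99],axis=0).round(1) if len(p) else 0)
cv2.imwrite("pics/s3c.png",cv2.resize(s["pixels"][130:250,200:340,::-1],None,fx=4.5,fy=4.5,interpolation=2))
E
```

```text
time: 9.35
tool_pos: [644.3, 42.9, 64.2]
tcp_rot: [180.0, -0.0, -180.0]
ft_force: [-0.1, 0.7, -0.1]
finger_gap: 85.3
grip_force: 0.0
time: 10.35
tool_pos: [644.1, 43.0, 184.0]
tcp_rot: [-180.0, -0.0, -180.0]
ft_force: [-0.3, 0.2, -0.0]
finger_gap: 85.4
grip_force: 0.0
top green [642.5  43.1  33.   89.7 638.2  43.4 500. ]
side wall 24 [[605.1  18.4  46.8]
 [613.6  42.8  57.7]
 [626.2  70.3  61.8]]
side green [637.9  42.8  35.8  87.5 639.   39.8 403. ]
side wall 117 [[608.4   8.1  46.7]
 [618.9  19.   54.9]
 [662.8  55.3  61.8]]
```

View pics/s3c.png

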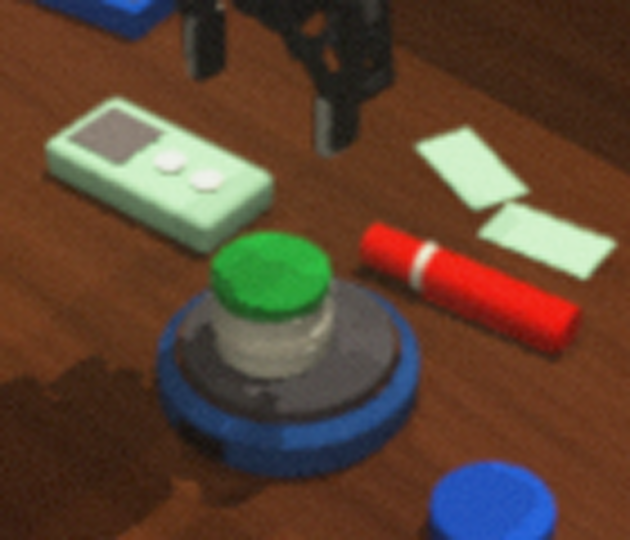

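The picture shows the green tin (270,275) flat on the white one (272,340), released and centred. The top view puts it within about 1 mm. Next I move beside the red handle with the fingers shut.

```bash
python3 -m jog '[0.011,0.013,0,0,0,0, 0.037,0.043,0,0,0,0, 0.07,0.082,0,0,0,0, 0.105,0.123,0,0,0,0, 0.14,0.163,0,0,0,0, 0.166,0.194,0,0,0,0, 0.18,0.21,0,0,0,0, 0.184,0.215,0,0,0,0]' -1 40 && python3 -m jog '[0,0,0.015,0,0,0, 0,0,0.04,0,0,0, 0,0,0.065,0,0,0, 0,0,0.085,0,0,0, 0,0,0.094,0,0,0, 0,0,0.096,0,0,0, 0,0,0.096,0,0,0]'
python3 - <<'E'
from h import *
s=r.snapshot("side");save(s,"s4");cv2.imwrite("pics/s4c.png",cv2.resize(s["pixels"][90:250,90:290,::-1],None,fx=3.5,fy=3.5,interpolation=2))
E
```

```text
time: 11.45
tool_pos: [458.5, 259.1, 183.8]
tcp_rot: [-180.0, -0.0, -179.9]
ft_force: [-0.3, 0.2, -0.6]
finger_gap: -0.3
grip_force: 0.0
time: 12.32
tool_pos: [460.8, 257.9, 88.8]
tcp_rot: [180.0, 0.0, 180.0]
ft_force: [1.0, 0.3, 0.1]
finger_gap: -0.1
grip_force: 0.0
```

View pics/s4c.png

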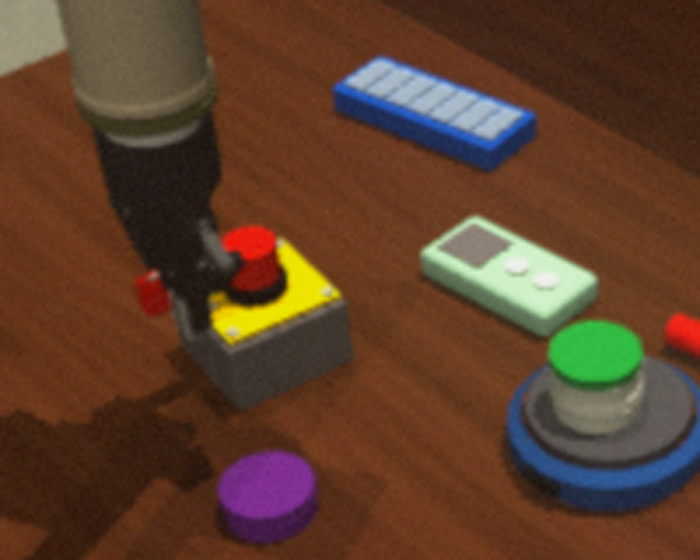

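The picture shows the shut fingers (195,310) on the -y side of the red handle (150,293), clear of it. The stack is undisturbed at (595,370). Pushing along the arc.

```bash
python3 -m jog '[0,0.008,0,0,0,0, 0,0.018,0,0,0,0, -0.001,0.028,0,0,0,0, -0.001,0.0365,0,0,0,0, -0.003,0.046,0,0,0,0, -0.0045,0.055,0,0,0,0, -0.008,0.064,0,0,0,0, -0.0127,0.072,0,0,0,0]'
```

```text
time: 13.38
tool_pos: [472.7, 330.3, 87.9]
tcp_rot: [-179.9, -0.0, -180.0]
ft_force: [0.1, -2.7, 0.4]
finger_gap: 0.2
grip_force: 0.9
```

Next I continue from there, to about 75° and then on towards 85°.

```bash
python3 -m jog '[-0.006,0.008,0,0,0,0, -0.012,0.014,0,0,0,0, -0.02,0.02,0,0,0,0, -0.028,0.025,0,0,0,0, -0.034,0.027,0,0,0,0, -0.034,0.027,0,0,0,0]'
python3 - <<'E'
from h import *
s=r.snapshot("side");cv2.imwrite("pics/s5c.png",cv2.resize(s["pixels"][90:250,90:290,::-1],None,fx=3.5,fy=3.5,interpolation=2))
s=r.snapshot("top");W=pts(s)
for d in r.outline_of(s,"warmer_switch_handle")[:1]: print(d["score"],d["bbox"],np.nanmedian(W[d["region"]],0))
px=s["pixels"].astype(int);m=(px[...,0]>1.7*px[...,1])&(W[...,2]>98)&(W[...,2]<116)&(abs(W[...,0]-533)<110)&(abs(W[...,1]-291)<110)
p=W[m];print(len(p),np.nanpercentile(p,[1,50,99],axis=0).round())
E
```

```text
time: 14.12
tool_pos: [507.4, 356.9, 88.2]
tcp_rot: [-180.0, 0.0, 180.0]
ft_force: [0.3, 0.2, 0.4]
finger_gap: -0.0
grip_force: 0.0
406 [[516. 275.  99.]
 [537. 303. 109.]
 [553. 369. 114.]]
```

View pics/s5c.png

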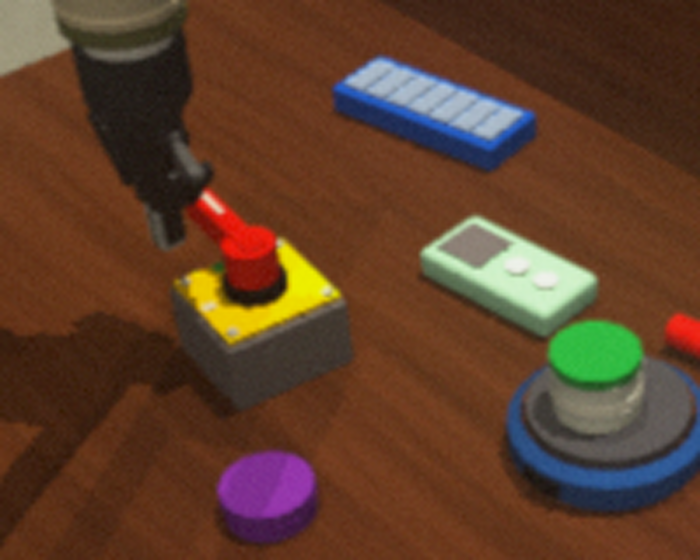

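The picture shows the red handle (215,215) now pointing to +y, over the green mark, and the stack still in place at (595,370). I retreat, then measure.

```bash
python3 -m jog '[0.02,0,0,0,0,0, 0.06,0,0,0,0,0, 0.08,0,-0.02,0,0,0, 0.09,0.01,-0.06,0,0,0, 0.09,0.02,-0.1,0,0,0, 0.09,0.03,-0.12,0,0,0, 0.09,0.03,-0.12,0,0,0, 0.09,0.03,-0.12,0,0,0]'
python3 - <<'E'
from h import *
for n in ("top","side"):
    s=r.snapshot(n);W=pts(s);px=s["pixels"].astype(int)
    m=(px[...,0]>1.7*px[...,1])&(W[...,2]>98)&(W[...,2]<116)&(abs(W[...,0]-533)<110)&(abs(W[...,1]-291)<110)
    q=W[m][:,:2].astype(np.float32);far=q[q[:,1]>322]
    v=far.mean(0)-[533,291]
    l=cv2.fitLine(far,cv2.DIST_L2,0,.01,.01).ravel()[:2]
    print(n,len(far),far.max(0),"handle dir deg",np.degrees(np.arctan2(*v[::-1])),l,"expect ~82 (box +y)")
    g=(px[...,1]>1.4*px[...,0])&(px[...,1]>1.4*px[...,2])&(abs(W[...,0]-643)<70)&(abs(W[...,1]-42)<70)
    print("green",fit(W,g,(82,98)))
    for t in ("marker","jar","remote","other_switch_handle"):
        print(t,[np.nanmedian(W[d["region"]],0).round() for d in r.outline_of(s,t)[:1]])
st=r.sense();print(st["time"],st["ft_force"],st["tool_pos"])
E
```

```text
time: 15.28
tool_pos: [416.4, 386.2, 206.8]
tcp_rot: [-179.9, -0.1, -180.0]
ft_force: [-0.3, 0.1, -1.4]
finger_gap: 0.0
grip_force: 0.0
top 157 [554.3218  381.37897] handle dir deg 81.84317940433026 [0.12977357 0.99154365] expect ~82 (box +y)
green [643.4  43.1  33.3  89.6 642.6  43.2 618. ]
marker [array([777.,  13.,  24.])]
jar [array([ 734., -240.,   82.])]
remote [array([720., 223.,  25.])]
other_switch_handle [array([ 555., -319.,  108.])]
side 94 [551.0828  377.20847] handle dir deg 86.3455374945397 [0.12871903 0.9916811 ] expect ~82 (box +y)
green [641.9  41.1  35.6  87.5 638.8  39.6 407. ]
marker []
jar [array([ 722., -257.,   59.])]
remote [array([711., 211.,  22.])]
other_switch_handle [array([ 557., -326.,  107.])]
15.775 [-0.2065459   0.82288294  0.81779236] [416.92140492 386.85404487 208.16359276]
```

The handle points at 82°, which is the box's +y and the on detent. The stack is centred and nothing else has moved, so I'm handing in.

```bash
python3 -c "
from bench import r
print(r.hand_in())"
```

```text
the job is handed in; nothing more can be done
None
```

The job is handed in, with no verdict returned: by the last camera measurements the green tin sits flat within about 1 mm of centre on the white tin, the red handle points to its on mark, and the black handle, marker, jar and remote are where they started.

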